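Key the ejector disc onto the vegetable cutter

ROBOT

A 7-joint arm with a two-finger parallel gripper is mounted at the origin on the work surface. World frame = base frame: x ahead of the robot, y to its left, z up, the work surface at z = 0. Lengths are in m, angles in rad, forces in N, time in s.
With the tool pointing down it reaches from about 0.4 to 0.85 m from the base axis. Payload 10.4 kg.
Tool frame: the origin (TCP) lies on the centre line of the jaws, within the pads' length; the fingertips stand 14 mm ahead of it and the grasp point (between the pads) lies 5 mm behind it (tip_reach is the z of the fingertips in the tool frame, in m); z points along the fingers, x is the direction in which the jaws open and shut, and the axes are right-handed (so a half turn about z gives the same grasp; the last joint's range is limited). The gripper opens to 87 mm and grips with 3 to 60 N. Pads are 19 mm wide; open, the fingers measure 117 mm over their backs; the gripper's body (75 mm by 190 mm) begins 51 mm behind the grasp point.
Start: joints at [-1.271, 0.332, -0.065, 1.46, 0.022, 1.35, -0.088], TCP at [0.198, 0.593, 0.237] pointing down, gripper open.
Joint ranges: [-2.6, 2.6], [-0.5, 2.12], [-1.47, 1.34], [0.16, 2.42], [-1.27, 4.41], [0.06, 2.06], [-2.6, 2.6]. Speed limits (rad/s): [2.22, 2.22, 2.79, 2.79, 3.14, 3.14, 3.14].

INTERFACE

Orientations are given as a unit quaternion [x, y, z, w].
In Python, from bench import * gives the robot as it stands.
- The arm moves only by the tool carry_out, never from a script. Its argument "rows" is a list of rows, each a list of 5 numbers: the closure, from -1 (fully open) to 1 (shut), so that 0 is half open, then the shift along the tool's x, y, z in units of 30 mm (1.0 is 30 mm), then the turn about the tool's z in units of 5 degrees (1.0 is 5 degrees). In form: [[jaw, x, y, z, turn], ...]. A call has 1 to 20 rows; each row shifts and turns the pose as measured when the row begins, along the tool's axes as they then stand; what a row does not reach is not made up. A row lasts 1/12 s, in which the tool goes at most 41.7 mm and 7.16 degrees, less where a joint would pass 70% of its speed; a pose out of reach is approached as far as the arm can. A call is refused whole if a number of a shift passes 1 or a number of a turn 1, either way. A call with a gripper value outside its range is refused whole. The fingers move at their own pace and stop on an object; "force" is the grip in N (left out, the last holds). Time passes only in rows, so rows that do not move let the fingers close. It gives the time, the measured TCP pose, the force and the opening at its end, in the units of the state.
- read_state(): the state, without advancing time (a new reading comes with each control period).
- camera(name): name is "scene" or "top" or "wrist"; returns the picture (420x560x3 uint8, blue, green, red); there is no depth.
- camera_info(name): a dict with "fx", "fy", "cx", "cy" (pixels), "extrinsics" (4x4, takes a point from camera to world coordinates); the wrist camera has in their place "tool_from_camera" (4x4, takes a point from camera to tool coordinates, whose origin is the TCP and whose axes are the tool frame's). Camera axes: x right, y down, z forward; pixel columns grow to the right and rows downward; lengths in m; the calibration is good to about 2 mm. A picture is of the moment at which its call begins: read the wrist's pose just before it. camera_info takes no time and is no camera call.
- close_job(): hands the job in, once; it reports no verdict.
Trained networks look in the newest picture that a camera, given by its name, has taken for a name from the list of things; names that differ only in an ending like _2 or _b are one class to them, and where a whole thing is asked for, a point or a joint stands for the part that bears it (a point fixed in the world has none). Each returns a list of dicts, best first, with "conf" (0 to 1); they miss things now and then, are a little off and sometimes report something else, mostly with a low value. They report only what shows in the picture. A call takes as long as a camera call. They do not tell look-alikes from the thing itself.
- recognise(query, camera): "box" ([centre column, centre row, width, height] in pixels, round what is visible of it).
- silhouettes(query, camera): "mask" (420x560 bool, what is visible of it) and "box" ([centre column, centre row, width, height] in pixels, round what is visible of it).
- pinpoint(query, camera): "xy" ([column, row] in pixels: a listed point, or the origin of a listed thing).
The state is a dict: "time": time; "joint_positions": joint angles; "joint_vel": joint speeds; "joint_torque": joint torques, N m; "ee_pos": TCP position; "eef_rot": TCP orientation; "ft_force": force on the tool from outside, world axes, zero at the start; "torque": the same for the moment, N m; "width": finger opening in m.
Only numpy, scipy, OpenCV 4.12 (cv2) and the standard library are available. Lean on these libraries where they do the work, as an engineer would, in place of code of your own. Each camera call takes 0.05 s, during which the arm holds its last target. There are 200 camera calls.

TASK

The white ejector disc has been dropped onto the vegetable cutter's shaft out of register and rides high. With a fingertip, push its vanes round until the notch in its rim stands over the lug on the cutter, then press on its hub until the disc is fully home. Do not lift the disc, and leave the things standing about where they are.

Things in the scene. Friction and masses are not known exactly. Their poses are not given: they have to be found in the camera images.
- cutter: Drive base of a bench vegetable cutter, fixed: grey housing 230 x 210 mm, flat deck 85 mm above the table. Origin at table height on the axis of its upright shaft; x points from the shaft to the lug. Fixed steel shoulder round the shaft: 96 mm diameter, top 97 mm above the table. A tight black plate in it carries the disc 8 mm higher; 5 to 7 N down on the disc sinks it, and it stays down.
- lug (a point): Top of the tooth of the dark steel lug on the cutter's deck, 66 mm from the shaft axis along the cutter's x, 104 mm above the table. The tooth is radial, 12 mm wide, its top rounded (6 mm radius), from 60 mm outward; a 12 x 12 mm post at its outer end (75 to 87 mm from the axis, outside the disc's rim) reaches 114 mm above the table. The disc can only go down with its notch over the tooth.
- disc: White plastic ejector disc, loose on the shaft, 0.25 kg: plate 140 mm diameter, 7 mm thick. Origin at the centre of the plate's underside; x points to the notch. The underside is 105 mm above the table at the start, 97 mm when home on the shoulder. It turns about the upright shaft either way (1 to 2 N at a vane) and stays where left; it starts 40 to 180 degrees out of register to either side.
- notch (a point): Middle of the notch in the disc's rim, 66 mm from the disc's axis along its x, half-way through the plate. The notch is 18 mm wide, open at the rim, 13 mm deep radially. When home it is straight above the point lug in plan.
- hub_top (a point): Centre of the flat top of the disc's closed hub, 44 mm diameter, 30 mm above the plate's underside: the place to press.
- vane_left (a point): Middle of the vane on the disc's +y side: an upright radial wall 8 mm thick, 16 mm high above the plate's top face, from the hub (22 mm) to 63 mm from the axis; this point is 45 mm from the axis, 15 mm above the plate's underside.
- vane_right (a point): The same for the vane on the disc's -y side, opposite.
- tub: Bystander: lidded white tub, 112 mm diameter, 72 mm high, origin under its centre.
- pan: Bystander: open steel pan, 176 x 108 mm, 65 mm high, origin under its centre.
- cup: Bystander: steel cup, 64 mm diameter, 50 mm high, origin under its centre.
- jar: Bystander: glass jar with a steel cap, 60 mm diameter, 85 mm high, origin under its centre.
- brush: Bystander: cleaning brush lying on the table beyond the pan.
- grater: Bystander: flat steel grating disc lying on the table, 140 mm diameter, 8 mm thick, origin under its centre.
Things that resemble listed ones, but are neither listed nor needed, are in the scene too. There is more than one size of the disc; the job needs the largest.

How it is judged:
At the end, for the whole second after the job is handed in: The disc lies level (within 2.3 degrees) and still on the cutter's shoulder, its underside less than 99.5 mm above the table (97 mm is fully home), with its notch over the lug (within 6 mm in plan) (z of disc in the frame of cutter below 0.0995 m and horizontal distance between notch and lug below 0.006 m and angle between disc's own z axis and vertical below 0.04 rad and linear speed of disc below 0.02 m/s); the robot touches nothing.
It fails at once if the disc is lifted more than 10 mm above where it rode (z of disc in the frame of cutter above 0.115 m).
It fails at once if a bystander is moved by more than 30 mm (distance of any of tub, pan, cup, jar, brush, grater from where it was at the start of the episode above 0.03 m).
It also fails if it takes over 42 s, if anything falls off the work surface, if the arm or the gripper's body presses on something with over 40 N, if the wrist force passes 120 N, or if a joint passes its speed limit or range.

## Working session

There is one attempt and no reset: what is moved stays moved. The work goes in short steps, Python scripts to look and compute and a tool call to move; the robot and the scene stay as the last step left them, time stands still between calls to the robot, and variables do not carry over. Pictures are saved under pics/ and viewed, about 8 in all and at most 12, crops included, and the job is handed in when it is done.

Besides the shell and the picture viewer there is one more tool, called by a JSON object that holds its "method" and its "body". carry_out: Moves the arm, as the interface text tells. Its arguments: {"type":"object","properties":{"rows":{"type":"array","items":{"type":"array","items":{"type":"number"}}},"force":{"type":"number"}},"required":["rows"]}

```bash
mkdir -p pics; cat > h.py <<'E'
from bench import *
import numpy as np, cv2
from scipy.spatial.transform import Rotation as R
def cam(name):
    i=camera_info(name)
    if name=="wrist":
        s=read_state();T=np.eye(4);T[:3,:3]=R.from_quat(s["eef_rot"]).as_matrix();T[:3,3]=s["ee_pos"]
        E=T@np.array(i["tool_from_camera"])
    else: E=np.array(i["extrinsics"])
    return i,E
def onz(name,uv,z):
    i,E=cam(name)
    d=E[:3,:3]@np.array([(uv[0]-i["cx"])/i["fx"],(uv[1]-i["cy"])/i["fy"],1]);o=E[:3,3]
    return o+d*(z-o[2])/d[2]
def proj(name,p):
    i,E=cam(name);q=np.linalg.inv(E)@np.append(p,1)
    return [i["fx"]*q[0]/q[2]+i["cx"],i["fy"]*q[1]/q[2]+i["cy"]]
E
python3 - <<'E'
from h import *
for c in("top","scene"):
    im=camera(c);cv2.imwrite(f"pics/{c}0.png",im)
    for q,z in(("lug",.104),("notch",.1085),("hub_top",.135),("vane_left",.12),("vane_right",.12),("cutter",0)):
        for r in pinpoint(q,c)[:3]: print(c,q,round(r["conf"],2),np.round(r["xy"],0),np.round(onz(c,r["xy"],z),3))
s=read_state();print(s["time"],s["ee_pos"],s["eef_rot"],s["ft_force"],s["width"]);print(R.from_quat(s["eef_rot"]).as_matrix().round(2))
print(camera_info("wrist")["tool_from_camera"])
a=cv2.imread("pics/top0.png")
E
```

```text
top lug 0.92 [313. 166.] [ 0.636 -0.052  0.104]
top notch 0.94 [292. 167.] [0.631 0.    0.109]
top notch 0.77 [199. 249.] [0.433 0.23  0.109]
top notch 0.56 [205. 314.] [0.278 0.217 0.109]
top hub_top 0.87 [197. 232.] [0.471 0.232 0.135]
top hub_top 0.84 [222. 308.] [0.293 0.174 0.135]
top hub_top 0.79 [307. 189.] [ 0.57  -0.033  0.135]
top vane_left 0.95 [209. 229.] [0.479 0.205 0.12 ]
top vane_left 0.73 [287. 201.] [0.544 0.015 0.12 ]
top vane_right 0.75 [221. 296.] [0.321 0.177 0.12 ]
top vane_right 0.68 [184. 234.] [0.47  0.265 0.12 ]
top vane_right 0.66 [353. 160.] [ 0.644 -0.149  0.12 ]
scene lug 0.82 [228. 229.] [ 0.621 -0.069  0.104]
scene notch 0.78 [348. 243.] [0.521 0.266 0.109]
scene notch 0.76 [245. 237.] [ 0.633 -0.004  0.109]
scene notch 0.69 [366. 216.] [0.393 0.269 0.109]
scene hub_top 0.75 [352. 209.] [0.413 0.232 0.135]
scene hub_top 0.7 [247. 213.] [ 0.566 -0.033  0.135]
scene vane_left 0.96 [351. 201.] [0.362 0.209 0.12 ]
scene vane_left 0.8 [264. 221.] [0.558 0.017 0.12 ]
scene vane_left 0.78 [336. 253.] [0.581 0.253 0.12 ]
scene vane_right 0.85 [343. 216.] [0.438 0.215 0.12 ]
scene vane_right 0.83 [353. 257.] [0.576 0.3   0.12 ]
scene vane_right 0.73 [230. 218.] [ 0.594 -0.076  0.12 ]
scene cutter 0.96 [254. 248.] [ 0.569 -0.014  0.   ]
0.7 [0.19826751 0.59272624 0.23656247] [ 8.11549905e-01  5.84283109e-01  1.10218520e-05 -1.78493157e-05] [-0.39281814 -0.49616327  0.29314715] 0.08753700748678273
[[ 0.32  0.95 -0.  ]
 [ 0.95 -0.32  0.  ]
 [ 0.   -0.   -1.  ]]
[[ 9.99999823e-01 -2.46383466e-04  5.41043362e-04  6.95381996e-04]
 [ 1.01803796e-04  9.67604369e-01  2.52471336e-01 -6.90518736e-02]
 [-5.85720684e-04 -2.52471237e-01  9.67604223e-01 -1.48205903e-01]
 [ 0.00000000e+00  0.00000000e+00  0.00000000e+00  1.00000000e+00]]
```

View pics/top0.png

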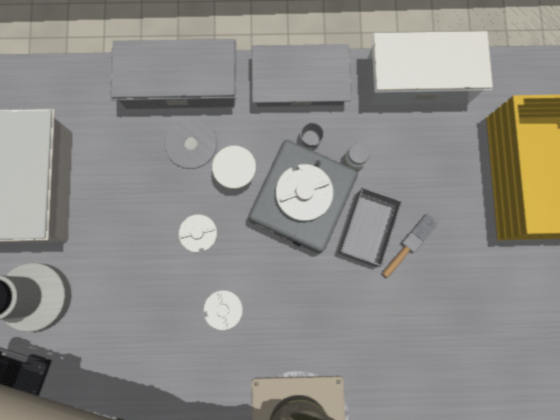

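View pics/scene0.png

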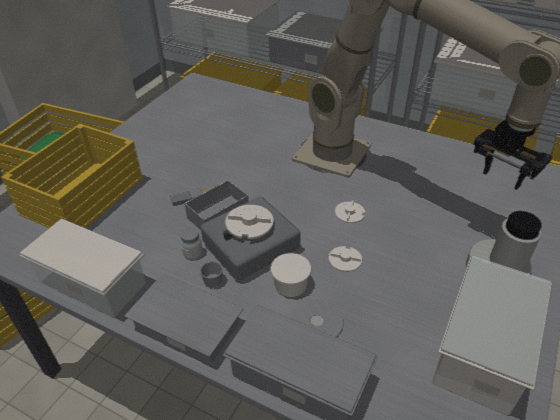

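The top view shows the big disc on the cutter near px (305,190), its notch near (292,167) and the lug near (314,165). The disc therefore needs roughly 50° clockwise. The scene view agrees. I'll move above the hub for a closer look.

{"method": "carry_out", "body": {"rows": [[-1,-0.79,0.92,0,0],[-1,-0.79,0.92,0,0],[-1,-0.79,0.92,0,0],[-1,-0.79,0.92,0,0],[-1,-0.79,0.92,0,0],[-1,-0.79,0.92,0,0],[-1,-0.79,0.92,0,0],[-1,-0.79,0.92,0,0],[-1,-0.79,0.92,0,0],[-1,-0.79,0.92,0,0],[-1,-0.79,0.92,0,0],[-1,-0.79,0.92,0,0],[-1,-0.79,0.92,0,0],[-1,-0.79,0.92,0,0],[-1,-0.79,0.92,0,0],[-1,-0.79,0.92,0,0],[-1,-0.79,0.92,0,0],[-1,-0.79,0.92,0,0],[-1,-0.79,0.92,0,0],[-1,-0.79,0.92,0,0]]}}

```text
time: 2.37
ee_pos: [0.5845, -0.0525, 0.2361]
eef_rot: [0.807, 0.591, 0.005, -0.002]
ft_force: [0.5, 1.5, -0.2]
width: 0.0866
```

```bash
cat > look.py <<'E'
import sys
from h import *
n=sys.argv[1]
im=camera("wrist");s=read_state();cv2.imwrite(f"pics/{n}.png",im)
P={}
for q,z in(("lug",.104),("notch",.1085),("hub_top",.135),("vane_left",.12),("vane_right",.12)):
    if len(sys.argv)>2: z+=-.008*(q!="lug")
    for r in pinpoint(q,"wrist")[:2]:
        w=onz("wrist",r["xy"],z);P.setdefault(q,w);print(q,round(r["conf"],2),np.round(r["xy"]),w.round(4))
c=P.get("hub_top")
if c is not None:
    for q,o in(("lug",0),("notch",0),("vane_left",-90),("vane_right",90)):
        if q in P: d=P[q]-c;print(q,"ang",round(np.degrees(np.arctan2(d[1],d[0]))+o,1),"r",round(np.hypot(d[0],d[1]),4))
    M=R.from_quat(s["eef_rot"]).as_matrix();print("hub in tool (units)",((c-s["ee_pos"])@M/.03).round(2))
    print("toolx ang",np.degrees(np.arctan2(M[1,0],M[0,0])).round(1))
print(s["time"],np.round(s["ee_pos"],4),np.round(s["joint_positions"],2),np.round(s["ft_force"],1))
E
python3 look.py w1
```

```text
lug 0.77 [294. 251.] [ 0.6284 -0.0607  0.104 ]
notch 0.95 [348. 241.] [ 0.6317 -0.0068  0.1085]
notch 0.45 [456. 184.] [0.6102 0.0975 0.1085]
hub_top 0.82 [310. 186.] [ 0.5665 -0.0238  0.135 ]
hub_top 0.79 [532.  12.] [0.4955 0.1603 0.135 ]
vane_left 0.85 [350. 153.] [0.5527 0.0179 0.12  ]
vane_left 0.7 [501.  29.] [0.4978 0.1493 0.12  ]
vane_right 0.91 [266. 216.] [ 0.5825 -0.0651  0.12  ]
lug ang -30.8 r 0.0721
notch ang 14.6 r 0.0674
vane_left ang 18.3 r 0.0439
vane_right ang 21.2 r 0.0443
hub in tool (units) [ 0.93 -1.02  3.37]
toolx ang 72.1
2.4167 [ 0.5863 -0.0602  0.2359] [-0.43  0.27  0.55  1.59 -0.15  1.32  1.4 ] [-5.7 -4.7  0. ]
```

View pics/w1.png

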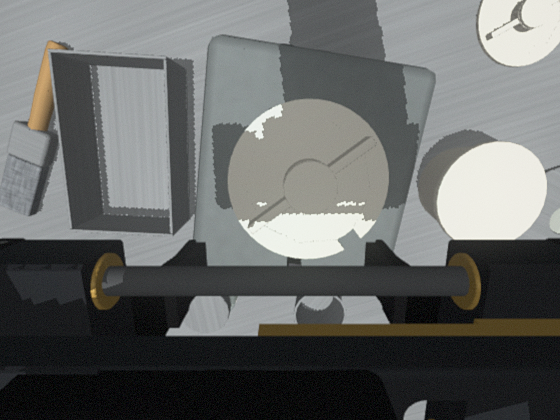

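Disc clearly seen: notch at (348,241), lug's dark tooth near (294,262). The arm was still settling, so I'll measure again now that it is at rest.

{"method": "carry_out", "body": {"rows": [[-1,0,0,0,0],[-1,0,0,0,0],[-1,0,0,0,0]]}}

```text
time: 2.92
ee_pos: [0.583, -0.0459, 0.2362]
eef_rot: [0.805, 0.593, 0.005, -0.004]
ft_force: [-0.3, -0.0, -1.0]
width: 0.0868
```

```bash
python3 look.py w2; python3 - <<'E'
from h import *
im=camera("top");r=silhouettes("disc","top")
for a in r[:3]: print(a["conf"],a["box"],onz("top",a["box"][:2],.11).round(4))
for p in ([.567,-.033,.135],[.567,-.024,.135]): print(proj("top",p),proj("scene",p),proj("wrist",p))
E
```

```text
lug 0.7 [288. 254.] [ 0.6279 -0.0548  0.104 ]
notch 0.56 [345. 242.] [ 0.631  -0.0007  0.1085]
hub_top 0.92 [528.  16.] [0.4948 0.1628 0.135 ]
hub_top 0.8 [304. 194.] [ 0.57   -0.0251  0.135 ]
vane_left 0.62 [495.  36.] [0.4996 0.1485 0.12  ]
vane_left 0.58 [349. 158.] [0.5559 0.0193 0.12  ]
vane_right 0.81 [261. 223.] [ 0.5866 -0.0681  0.12  ]
vane_right 0.67 [552.   3.] [0.4903 0.1924 0.12  ]
lug ang -58.6 r 0.255
notch ang -50.2 r 0.2128
vane_left ang -161.5 r 0.0151
vane_right ang 21.7 r 0.2485
hub in tool (units) [ 5.73 -4.86  3.44]
toolx ang 72.8
2.9667 [ 0.583  -0.0458  0.2362] [-0.44  0.26  0.54  1.6  -0.15  1.32  1.39] [-0.1 -0.2 -0.1]
0.98 [225.8, 311.2, 40.5, 39.0] [0.285  0.1672 0.11  ]
0.74 [289.4, 190.4, 29.8, 54.0] [0.5729 0.0091 0.11  ]
[np.float64(307.30990260828656), np.float64(190.46313986733162)] [np.float64(247.2406772807609), np.float64(213.48884308740716)] [np.float64(293.47158665152295), np.float64(192.96638146760594)]
[np.float64(303.579132912575), np.float64(190.53595739783557)] [np.float64(249.92589560680585), np.float64(214.4309121049608)] [np.float64(304.2221167063356), np.float64(189.65539533421287)]
```

{"method": "carry_out", "body": {"rows": [[-1,0.5,-0.6,0,0],[-1,0,0,0,1],[-1,0,0,0,1],[-1,0,0,0,1],[-1,0,0,0,1],[-1,0,0,0,1],[-1,0,0,0,1],[-1,0,0,0,1],[-1,0,0,0,1],[-1,0,0,0,1],[-1,0,0,0,1],[-1,0,0,0,1],[-1,0,0,0,1],[-1,0,0,0,1],[-1,0,0,0,1],[-1,0,0,0,1],[-1,0,0,0,1],[-1,0,0,0,1],[-1,0,0,0,1],[-1,0,0,0,1]]}}

```text
time: 4.98
ee_pos: [0.5697, -0.0284, 0.2361]
eef_rot: [0.972, -0.234, 0.001, -0.006]
ft_force: [-0.5, -0.1, 0.2]
width: 0.0873
```

{"method": "carry_out", "body": {"rows": [[-1,0,0,0,0],[-1,0,0,0,0],[-1,0,0,0,0]]}}

```text
time: 5.23
ee_pos: [0.5697, -0.0284, 0.2361]
eef_rot: [0.972, -0.233, 0.001, -0.006]
ft_force: [-0.6, 0.3, -0.1]
width: 0.0868
```

```bash
python3 look.py w3
```

```text
lug 0.64 [352. 205.] [ 0.6253 -0.052   0.104 ]
notch 0.76 [336. 150.] [ 6.323e-01 -3.000e-04  1.085e-01]
notch 0.76 [65. 25.] [0.4837 0.1847 0.1085]
hub_top 0.7 [281. 214.] [ 0.5681 -0.023   0.135 ]
vane_left 0.88 [116.  14.] [0.527  0.1665 0.12  ]
vane_left 0.57 [244. 174.] [0.5544 0.0179 0.12  ]
vane_right 0.57 [318. 247.] [ 0.5817 -0.0681  0.12  ]
vane_right 0.39 [335. 152.] [ 6.297e-01 -1.000e-04  1.200e-01]
lug ang -26.9 r 0.0641
notch ang 19.5 r 0.0682
vane_left ang 12.2 r 0.1939
vane_right ang 16.7 r 0.0471
hub in tool (units) [-0.13 -0.1   3.37]
toolx ang -27.0
5.2833 [ 0.5697 -0.0284  0.2361] [-0.66  0.25  0.75  1.65 -0.18  1.31 -0.35] [-1.1  0.1  0.1]
```

View pics/w3.png

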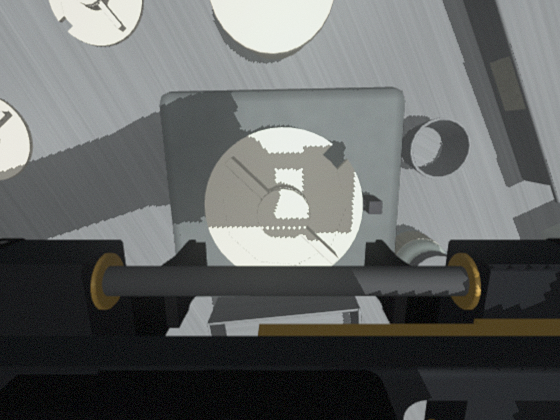

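In this view the disc's notch is at (336,150) and the lug post at (375,205). Relative to the base frame the notch is at about +21° and the lug at −27°. The open fingers straddle the hub clear of both vanes. I'll go down until the tips are about 5 mm above the plate, then turn clockwise.

{"method": "carry_out", "body": {"rows": [[-1,-0.1,-0.1,0.5,0],[-1,0,0,0.6,0],[-1,0,0,0.6,0],[-1,0,0,0.6,0],[-1,0,0,0.5,0],[-1,0,0,0.4,0],[-1,0,0,0.2,0],[-1,0,0,0,0],[-1,0,0,0,0]]}}

```text
time: 6.28
ee_pos: [0.5702, -0.0232, 0.1313]
eef_rot: [0.973, -0.233, 0.002, -0.007]
ft_force: [0.2, -0.7, -0.2]
width: 0.0867
```

{"method": "carry_out", "body": {"rows": [[-1,0,0,0,1],[-1,0,0,0,1],[-1,0,0,0,1],[-1,0,0,0,1],[-1,0,0,0,1],[-1,0,0,0,1],[-1,0,0,0,1],[-1,0,0,0,1]]}}

```text
time: 6.95
ee_pos: [0.5736, -0.0238, 0.1388]
eef_rot: [0.826, -0.563, 0.003, -0.01]
ft_force: [-0.3, -0.1, -0.6]
width: 0.087
```

{"method": "carry_out", "body": {"rows": [[-1,0,0,0,1],[-1,0,0,0,1],[-1,0,0,0,1],[-1,0,0,0,1],[-1,0,0,0,1],[-1,0,0,0,0],[-1,0,0,0,0]]}}

```text
time: 7.53
ee_pos: [0.5766, -0.0234, 0.1455]
eef_rot: [-0.677, 0.736, -0.002, 0.014]
ft_force: [-0.1, -0.4, -0.5]
width: 0.0869
```

```bash
python3 look.py w4; python3 - <<'E'
from h import *
for c in("top","scene"):
    im=camera(c);cv2.imwrite(f"pics/{c}1.png",im)
    for q,z in(("lug",.104),("notch",.1085)):
        for r in pinpoint(q,c)[:3]: print(c,q,round(r["conf"],2),np.round(r["xy"],0),np.round(onz(c,r["xy"],z),3))
E
```

```text
lug 0.78 [332. 156.] [ 0.6283 -0.0541  0.104 ]
notch 0.68 [308. 147.] [ 0.6349 -0.0399  0.1085]
vane_left 0.91 [217. 252.] [0.5792 0.0177 0.12  ]
vane_right 0.81 [364. 270.] [ 0.5613 -0.0678  0.12  ]
7.5833 [ 0.5767 -0.0234  0.1456] [-0.8   0.4   0.96  1.77 -0.38  1.14 -1.38] [ 0.4  0.1 -0.4]
top notch 0.9 [200. 251.] [0.429 0.229 0.109]
top notch 0.83 [205. 315.] [0.277 0.217 0.109]
scene lug 0.94 [232. 228.] [ 0.611 -0.061  0.104]
scene notch 0.92 [349. 246.] [0.53  0.272 0.109]
scene notch 0.77 [235. 236.] [ 0.64  -0.033  0.109]
scene notch 0.63 [363. 213.] [0.386 0.258 0.109]
```

View pics/w4.png

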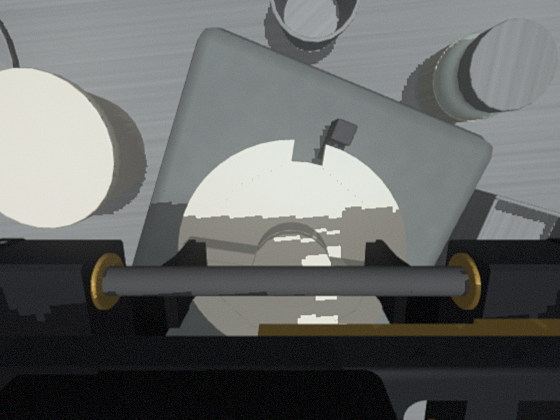

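The arm crept up 14 mm during the turn, so the fingers slid off the vanes. The disc is now about 14° short, with the notch at (308,150) and the lug at (333,150). I'll back off 15°, re-centre, go down again and finish with some downward compensation.

{"method": "carry_out", "body": {"rows": [[-1,0,0.2,0,-1],[-1,0,0,0,-1],[-1,0,0,0,-1],[-1,0,0,0,-0.5],[-1,0,0,0,0]]}}

```text
time: 8.55
ee_pos: [0.5698, -0.023, 0.1444]
eef_rot: [0.785, -0.62, 0.004, -0.013]
ft_force: [0.1, -0.2, 0.3]
width: 0.0868
```

```bash
python3 look.py w5|tail -6;python3 -c "
from h import *
M=R.from_quat(read_state()['eef_rot']).as_matrix();print(M.round(3),np.degrees(np.arctan2(M[1,0],M[0,0])))"
```

```text
notch ang -13.8 r 0.0649
vane_left ang -94.9 r 0.1242
vane_right ang -15.2 r 0.0448
hub in tool (units) [ 0.1  -0.04  0.31]
toolx ang -76.8
8.6 [ 0.5698 -0.0231  0.1444] [-0.77  0.36  0.9   1.78 -0.33  1.13 -1.1 ] [ 0.3 -1.2  0.5]
[[ 0.228 -0.973  0.022]
 [-0.974 -0.228  0.015]
 [-0.01  -0.025 -1.   ]] -76.8200189882181
```

{"method": "carry_out", "body": {"rows": [[-1,0,0,0.25,0],[-1,0,0,0.2,0],[-1,0,0,0,0],[-1,0,0,0.04,1],[-1,0,0.02,0.04,1],[-1,0,0.02,0.04,1],[-1,0,0.02,0.04,1],[-1,0,0,0,0]]}}

```text
time: 9.52
ee_pos: [0.5717, -0.0235, 0.1254]
eef_rot: [-0.657, 0.754, -0.005, 0.015]
ft_force: [-2.1, 1.2, 1.8]
width: 0.0868
```

```bash
python3 look.py w6
```

```text
lug 0.67 [328. 146.] [ 0.6286 -0.0524  0.104 ]
notch 0.71 [330. 143.] [ 0.6305 -0.0529  0.1085]
hub_top 0.8 [291. 277.] [ 0.5713 -0.0256  0.135 ]
vane_left 0.57 [212. 240.] [0.5895 0.0136 0.12  ]
vane_right 0.95 [369. 290.] [ 0.5515 -0.0649  0.12  ]
lug ang -25.1 r 0.0633
notch ang -24.8 r 0.0652
vane_left ang -24.9 r 0.0432
vane_right ang -26.7 r 0.044
hub in tool (units) [ 0.07 -0.01 -0.32]
toolx ang -97.5
9.5667 [ 0.5715 -0.0235  0.1253] [-0.81  0.42  0.96  1.8  -0.4   1.1  -1.41] [-1.6  0.4  3.8]
```

View pics/w6.png

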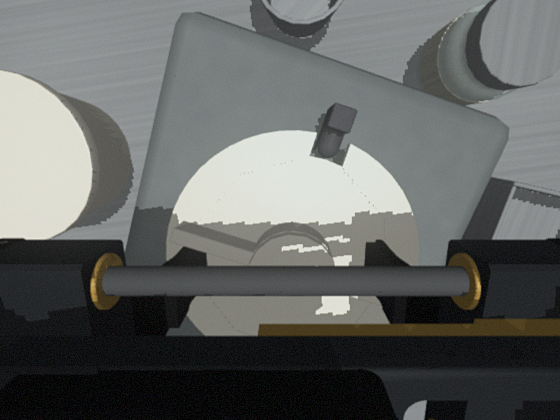

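The tooth now shows inside the notch near (330,145). The tips are touching the plate, so I'll lift off, then check closely.

{"method": "carry_out", "body": {"rows": [[-1,0,0,-0.2,0],[-1,0,0,0,-0.8],[-1,0,0,-0.6,0],[-1,0,0,-0.8,0],[-1,0,0,-0.6,0],[1,0,0,0,0],[1,0,0,0,0]]}}

```text
time: 10.4
ee_pos: [0.5677, -0.0245, 0.1937]
eef_rot: [-0.688, 0.725, -0.003, 0.014]
ft_force: [-0.8, -0.3, -0.2]
width: 0.08
```

```bash
python3 look.py w7; python3 - <<'E'
from h import *
u,v=map(int,proj("wrist",[.6285,-.053,.104]))
im=cv2.imread("pics/w7.png");print(u,v)
cv2.imwrite("pics/c7.png",cv2.resize(im[max(v-60,0):v+60,u-80:u+80],None,fx=5,fy=5,interpolation=2))
E
```

```text
lug 0.83 [321. 140.] [ 0.6292 -0.0523  0.104 ]
notch 0.66 [323. 140.] [ 0.6289 -0.0531  0.1085]
notch 0.64 [292. 220.] [ 0.5711 -0.0276  0.1085]
hub_top 0.93 [289. 228.] [ 0.5719 -0.0256  0.135 ]
vane_left 0.96 [233. 205.] [0.5867 0.014  0.12  ]
vane_right 0.94 [346. 247.] [ 0.5508 -0.0673  0.12  ]
lug ang -25.0 r 0.0632
notch ang -25.7 r 0.0633
vane_left ang -20.5 r 0.0423
vane_right ang -26.8 r 0.0467
hub in tool (units) [ 0.05 -0.09  1.96]
toolx ang -93.0
10.45 [ 0.5679 -0.0247  0.1937] [-0.86  0.32  1.    1.74 -0.31  1.22 -1.4 ] [ 1.4 -0.4  0.7]
322 140
```

View pics/c7.png

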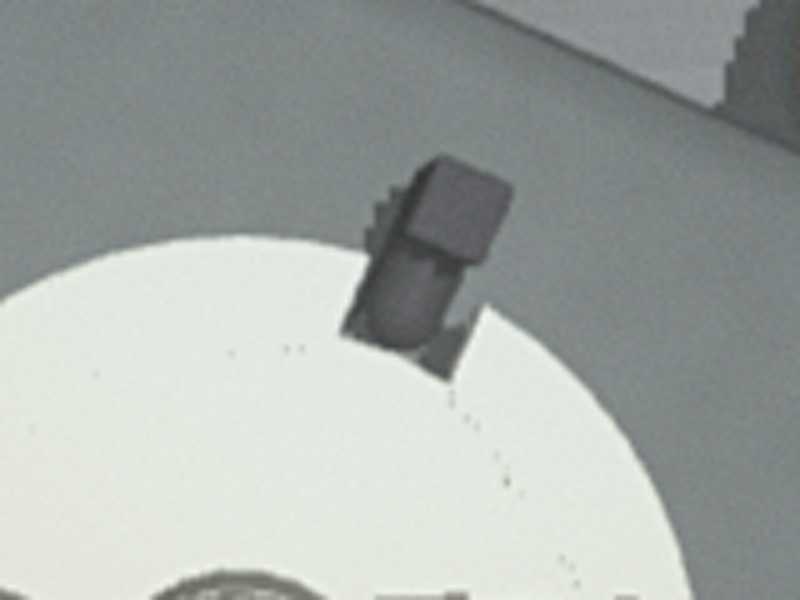

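The notch is over the tooth, off by about 1.5 mm against 3 mm of clearance each side. The fingers are closing; next I go down onto the hub.

{"method": "carry_out", "body": {"rows": [[1,0,-0.08,0,0],[1,0,0,0,0],[1,0,0,0,0],[1,0,0,0,0],[1,0,0,0,0],[1,0,0,0,0],[1,0,0,0.5,0],[1,0,0,0.5,0],[1,0,0,0.3,0],[1,0,0,0,0]]}}

```text
time: 11.53
ee_pos: [0.5708, -0.0243, 0.1514]
eef_rot: [-0.688, 0.725, -0.003, 0.012]
ft_force: [-0.3, 0.6, -0.1]
width: 0.0012
```

{"method": "carry_out", "body": {"rows": [[1,0,0,0.1,0],[1,0,0,0.1,0],[1,0,0,0.1,0],[1,0,0,0.1,0]]}}

```text
time: 11.87
ee_pos: [0.5712, -0.0245, 0.1413]
eef_rot: [-0.688, 0.726, -0.003, 0.013]
ft_force: [-19.4, 2.4, 48.4]
width: 0.0004
```

TCP z of 0.1413 matches the disc fully home, with a firm stop. I'll retract and check.

{"method": "carry_out", "body": {"rows": [[1,0,0,-0.2,0],[1,0,0,-0.6,0],[1,0,0,-1,0],[1,0,0,-1,0],[1,0,0,-0.5,0],[1,0,0,0,0],[1,0,0,0,0]]}}

```text
time: 12.45
ee_pos: [0.5694, -0.0266, 0.2467]
eef_rot: [-0.688, 0.726, -0.003, 0.014]
ft_force: [-0.1, 0.9, -0.3]
width: 0.0005
```

```bash
python3 look.py w8 home; python3 - <<'E'
from h import *
u,v=map(int,proj("wrist",[.6,-.04,.104]))
im=cv2.imread("pics/w8.png");print(u,v)
v=max(v,90)
cv2.imwrite("pics/c8.png",cv2.resize(im[v-90:v+90,u-120:u+120],None,fx=3.3,fy=3.3,interpolation=2))
E
```

```text
lug 0.68 [311. 142.] [ 0.629  -0.0501  0.104 ]
notch 0.87 [ 96. 293.] [0.4881 0.1757 0.1005]
notch 0.62 [314. 139.] [ 0.6306 -0.0531  0.1005]
hub_top 0.75 [289. 212.] [ 0.5704 -0.0273  0.127 ]
hub_top 0.69 [ 74. 269.] [0.5263 0.1727 0.127 ]
vane_left 0.71 [106. 257.] [0.5309 0.1505 0.112 ]
vane_right 0.86 [ 62. 273.] [0.5165 0.1972 0.112 ]
vane_right 0.66 [328. 228.] [ 0.5489 -0.0627  0.112 ]
lug ang -21.3 r 0.0628
notch ang 112.1 r 0.219
vane_left ang 12.6 r 0.1821
vane_right ang 193.5 r 0.2309
hub in tool (units) [0.08 0.06 3.98]
toolx ang -93.1
12.5 [ 0.5694 -0.0267  0.2465] [-0.88  0.28  1.03  1.66 -0.26  1.32 -1.43] [ 0.  -0.3 -0.2]
301 173
```

View pics/c8.png

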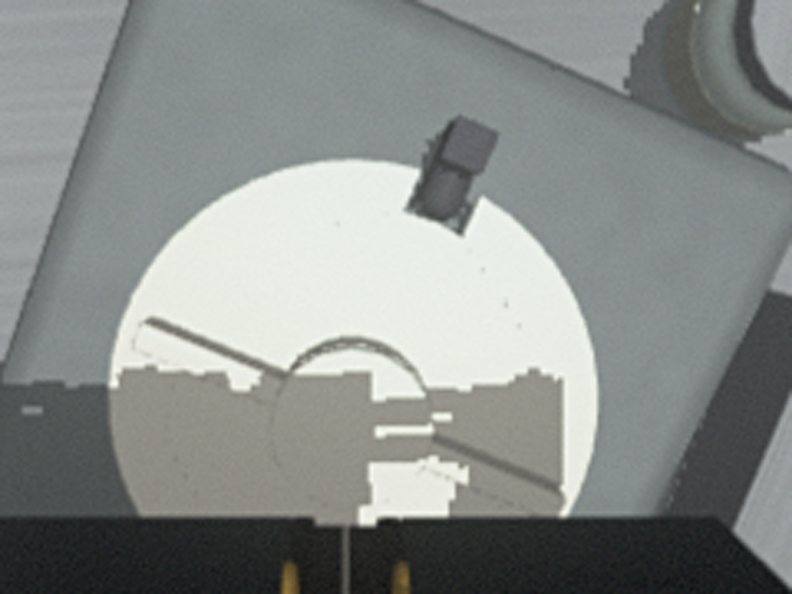

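```bash
python3 - <<'E'
from h import *
for z in(.104,.112):
    c=np.array([.5705,-.0255,z]);p=np.array([proj("wrist",c+.07*np.array([np.cos(a),np.sin(a),0])) for a in np.linspace(0,6.28,200)])
    print(z,np.ptp(p[:,0]),p[:,1].min(), "measured 148, top row",83+158/3.3)
print(close_job())
E
```

```text
0.104 149.02637930217927 129.07765299437133 measured 148, top row 130.87878787878788
0.112 153.041407295493 128.86784666644394 measured 148, top row 130.87878787878788
the job is handed in; nothing more can be done
None
```

The disc is down on the shoulder with its notch over the lug, and I handed the job in at about 12.5 s of the 42 s allowed. No verdict was reported.

**What I did**
- I straddled the hub with the open fingers and turned the disc about 48° clockwise by its vanes.
- The turn took two passes, because the arm crept up 14 mm during the first one and the fingers came off the vanes. At the end of the second pass the tips rested briefly on the plate at about 4 N, and I lifted them off.
- I then shut the jaws and pressed on the hub until it stopped hard at 48 N, with the fingertips at 127 mm. That is the hub height expected when the disc is fully home.

**Last checks**
- **Registration:** in the final wrist picture the tooth sits centred in the notch. The networks' notch and lug points were about 3.4 mm apart, against 6 mm allowed.
- **Height:** the disc's width in that picture is 148 px. I expected 149 px if home and 153 px if still riding high.
- **Clear of contact:** the arm was retracted about 10 cm above the disc, with wrist force near zero.

**Uncertain or not checked**
- The last network pass ranked look-alike discs first for the notch and vane_right, and reported only a look-alike for vane_left. The angles it printed for those were meaningless, so I relied on the picture instead.
- I made no separate position check of the bystanders. The fingers worked only over the cutter, and I saw no sign of contact with them.

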